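Seat the battery pack and draw its cover shut

TASK

Push the heavy battery pack straight ahead into the bay of the bench supply until it sits fully home against the rear stop, square between the side walls. Then press down on the flat sliding cover and drag it back toward you until it is fully shut. Leave the other things on the table where they are.

Things in the scene. Friction and masses are not known exactly. Their poses are not given: they have to be found in the camera images.
- pack: Black battery pack, a block standing on the table before the bay's mouth, often askew; 88 (x) x 134 (y) x 58 mm high, 0.7 to 1 kg; brass terminals on its top's far side reach 62 mm. Too wide to grasp; it slides on the table when its upright near face is pushed. Origin: centre of its underside; x axis: to its far face, toward the bay.
- bay: Grey metal battery bay fixed to the table, open at its -x end (toward the robot), the table its floor. Origin: on the table, where the centre of the pack's underside belongs; x axis: straight into the bay. Side walls from x = -30 to 150 mm, inner faces at y = -78 and 78 mm, outer at 90, 80 mm high, with 10 mm lips standing inward over the cover's sides. Rear stop: face at x = 45 mm, 58 high.
- bay_mouth (a point): Point on the table on the bay's centre line at the front ends of its side walls (30 mm before the bay's origin). Low slick flared lead-ins, 45 mm high, spread from here, widening the mouth from 76 to 93 mm half width over 47 mm toward the robot. Axes as the bay's.
- cover (a joint): Flat bare steel plate, 115 x 149 x 5 mm, four thin dark lines across it, no handle, its sides held in grooves of the bay's walls; it slides along the bay's x over the pack, clear of it. 0 = fully shut (front edge level with the front ends of the side walls), 0.06 (m) = fully open, away from the robot, its rear under the hood. Friction about 2 N; it stays where left; rigid end stops.
- cover_top (a point): Point on the cover's upper face, 74 mm above the table, on its centre line, 25 mm behind its front edge. Moves with the cover. The bare upper face reaches from 25 mm before this point to the hood, at least 25 mm behind it; the fixed hood (top at 85 mm) lies over x = 80 to 150 mm of the bay. Axes as the bay's.
- multimeter: blue hand multimeter lying flat, 130x70x40 mm, left of the bay; a bystander, to be left alone. Origin: centre of its underside.
- marker: white marker pen with a black cap, lying, 127 mm long, at the left of the way into the bay; a bystander, to be left alone. Origin: centre of its underside.
- solder_spool: small spool of solder with dark flanges, 68x55x30 mm, right of the bay; a bystander, to be left alone. Origin: centre of its underside.
- driver_red: small screwdriver with red handle, lying, 140 mm long, at the right of the way into the bay; a bystander, to be left alone. Origin: centre of its underside.
- eraser: small eraser, 42x20x13 mm, right of the bay; a bystander, to be left alone. Origin: centre of its underside.
- cell_a: black cylindrical cell, lying, 51 mm long, 14 mm thick, right of the bay; a bystander, to be left alone. Origin: centre of its underside.
Not all that is in view belongs to the job. Leave any orange or red look-alike of the pack alone.

How it is judged:
By the outcome, as a careful person would: the job done as asked, in the order asked, and still so for the second after the job is handed in, with the robot touching nothing.
It also fails if it takes over 61 s, if anything falls off the work surface, if the arm or the gripper's body presses on something with over 40 N, if the wrist force passes 120 N, or if a joint passes its speed limit or range.

ROBOT

A 6-joint arm with a two-finger parallel gripper is mounted at the origin on the work surface; the furniture and walls round the work are solid. World frame = base frame: x ahead of the robot, y to its left, z up, the work surface at z = 0. Lengths are in m, angles in rad, forces in N, time in s.
With the tool pointing down it reaches from about 0.3 to 0.875 m from the base axis. Payload 6.4 kg.
Tool frame: the origin (TCP) lies at the very end of the fingers, on their centre line; the grasp point (between the pads) lies 19 mm behind it; z points along the fingers, y is the line along which they close (so a half turn about z gives the same grasp; the last joint's range is limited). The gripper opens to 85 mm and grips with 20 to 120 N. Pads are 22 mm wide; open, the fingers measure 114 mm over their backs; the gripper's body (76 mm by 85 mm) begins 54 mm behind the grasp point. The pads swing forward as they close: fully open they stand 13 mm farther back than shut.
Start: joints at [1.008, 0.181, 1.607, -0, 1.354, -0.206], TCP at [0.201, 0.539, 0.231] pointing down, gripper open.
Joint ranges: [-2.99, 2.99], [-0.89, 2.07], [0.3, 2.58], [-1.14, 4.28], [0, 2.63], [-3.12, 3.12]. Speed limits (rad/s): [2.57, 2.57, 3.01, 3.14, 3.14, 3.14].

INTERFACE

Orientations are given as a unit quaternion [w, x, y, z].
In Python, from bench import * gives the robot as it stands. The module is installed in compiled form; this text tells all that it offers.
- The arm moves only by the tool arm_command, never from a script. Its arguments are lists of equal length, an entry for each row: "dp": the shift along the tool's x, y, z in units of 0.25 m (1.0 is 0.25 m), a list of three; "turn": the turn, a rotation vector about the tool's x, y, z in units of 30 degrees (1.0 is 30 degrees), a list of three; "jaw": the opening, from 0 (shut) to 1 (fully open). A call has 1 to 5 rows; each row is the pose to reach, as a shift and turn from the pose commanded when the call began, along the tool's axes at that moment; what a row does not reach only later rows make up. A row lasts 1/8 s, in which the tool goes at most 62.5 mm and 10.7 degrees, less where a joint would pass 70% of its speed; a pose out of reach is approached as far as the arm can. A call with a number of a shift or a turn outside -1 to 1 is refused whole. A call with a gripper value outside its range is refused whole. The fingers move at their own pace and stop on an object; the grip force is fixed at half the most. Time passes only in rows, so rows that repeat a pose let the fingers close. It gives the time, the measured TCP pose, the force, the opening and the grip force at its end, in the units of the state.
- get_obs(): the state, without advancing time (a new reading comes with each control period).
- camera(name): name is "scene" or "top"; returns the picture (384x512x3 uint8, blue, green, red); there is no depth.
- get_calibration(name): a dict with "camera_matrix" (3x3 intrinsics, pixels), "k1" (the pictures are not rectified: a ray, as slopes to the right and down, at radius r is drawn at 1 + k1 r^2 times it, then the intrinsics apply), "R" (3x3) and "t" (3): a world point X has camera coordinates R X + t. Camera axes: x right, y down, z forward; pixel columns grow to the right and rows downward; lengths in m; the calibration is good to about 2 mm. A picture is of the moment at which its call begins. get_calibration takes no time and is no camera call.
- hand_in(): hands the job in; it is judged then, once.
The state is a dict: "time_s": time; "q": joint angles; "dq": joint speeds; "joint_efforts": joint torques, N m; "eef_pos": TCP position; "eef_rot": TCP orientation; "wrist_force": force on the tool from outside, world axes, zero at the start; "torque": the same for the moment, N m; "opening": opening from 0.0 (shut) to 1.0 (fully open); "grasp_force": force on a finger pad.
Only numpy, scipy, OpenCV 4.12 (cv2) and the standard library are available. Lean on these libraries where they do the work, as an engineer would, in place of code of your own. Each camera call takes 0.05 s, during which the arm holds its last target. There are 200 camera calls.

## Working session

There is one attempt and no reset: what is moved stays moved. The work goes in short steps, Python scripts to look and compute and a tool call to move; the robot and the scene stay as the last step left them, time stands still between calls to the robot, and variables do not carry over. Pictures are saved under pics/ and viewed, at most 13 in all, crops included, and the job is handed in when it is done.

Besides the shell and the picture viewer there is one more tool, called after "Emit:" in YAML: its name, and indented under it one key for each argument. arm_command: Moves the arm, as the interface text tells. Its arguments: {"type":"object","properties":{"dp":{"type":"array"},"turn":{"type":"array"},"jaw":{"type":"array"}},"required":["dp","turn","jaw"]}

```bash
mkdir -p pics
cat > h.py <<'E'
from bench import *
import numpy as np, cv2
from scipy.spatial.transform import Rotation as Ro
def ray(name,px,z):
    c=get_calibration(name);K=np.array(c["camera_matrix"]);k=c["k1"];R=np.array(c["R"]);t=np.array(c["t"])
    p=np.atleast_2d(px).astype(float);d=(p-K[:2,2])/[K[0,0],K[1,1]];u=d.copy()
    for _ in range(20): u=d/(1+k*(u**2).sum(1,keepdims=True))
    w=np.c_[u,np.ones(len(u))]@R; C=-R.T@t
    return C+w*((z-C[2])/w[:,2])[:,None]
def tool(v=None,p=None):
    o=get_obs();q=o["eef_rot"];R=Ro.from_quat([q[1],q[2],q[3],q[0]])
    return R.inv().apply(np.array(p)-o["eef_pos"])/0.25
E
python3 - <<'E'
from h import *
for n in("scene","top"):
    im=camera(n);cv2.imwrite(f"pics/{n}0.png",im);cv2.imwrite(f"pics/{n}0b.png",cv2.resize(im,(800,600)))
    c=get_calibration(n);print(n,c["camera_matrix"],c["k1"],-np.array(c["R"]).T@c["t"])
o=get_obs();print(o["eef_pos"],o["eef_rot"],o["time_s"])
E
```

```text
scene [[390.80348173   0.         260.29003807]
 [  0.         390.80348173 196.04490356]
 [  0.           0.           1.        ]] -0.09915510747855355 [-0.00147473 -0.38506039  0.63892497]
top [[399.96783583   0.         252.73842312]
 [  0.         399.96783583 193.17325005]
 [  0.           0.           1.        ]] -0.05054163777483892 [0.35927152 0.07827291 1.01012506]
[0.20055462 0.53837893 0.23048323] [-2.78932353e-04  1.77425813e-01  9.84133877e-01 -7.17460580e-04] 0.1
```

View pics/top0b.png

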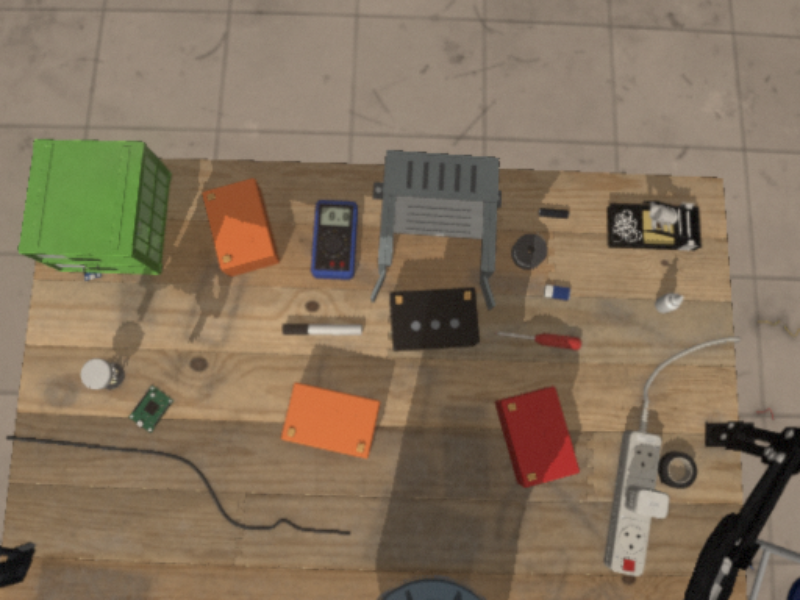

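View pics/scene0b.png

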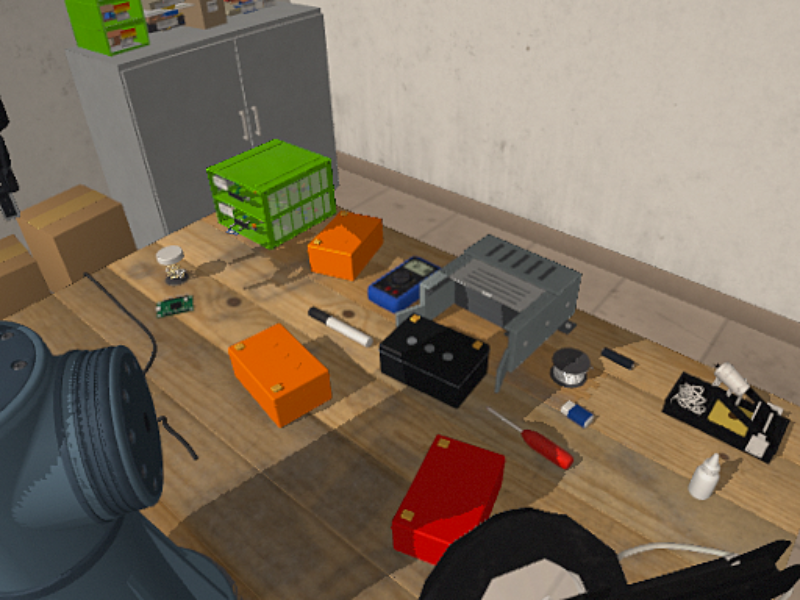

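The top view shows the black pack at about (435,320) in front of the grey bay mouth (375–495, 300). The look-alikes are orange at (240,227) and (330,420), and red at (538,437). Only the black block fits the pack: it is black, has brass terminals on its far side and stands before the mouth. Next I'll confirm it in a crop and measure.

Run:
```python
from h import *
im=cv2.imread("pics/top0.png")
c=im[90:235,225:335];cv2.imwrite("pics/crop.png",cv2.resize(c,None,fx=4,fy=4,interpolation=cv2.INTER_CUBIC))
m=(im.max(2)<60).astype(np.uint8);m[:180]=0;m[228:]=0;m[:,:245]=0;m[:,310:]=0
m=cv2.morphologyEx(m,cv2.MORPH_CLOSE,np.ones((9,9)))
k=max(cv2.findContours(m,0,1)[0],key=cv2.contourArea)
b=cv2.boxPoints(cv2.minAreaRect(k));print(b)
w=ray("top",b,.058);print(w.round(4),np.linalg.norm(np.diff(w,axis=0),axis=1))
for n in("marker","driver"): pass
```

```text
[[249.39383 183.9071 ]
 [308.99557 179.93365]
 [311.69028 220.354  ]
 [252.08853 224.32745]]
[[ 0.5502  0.0771  0.058 ]
 [ 0.5648 -0.0679  0.058 ]
 [ 0.466  -0.0749  0.058 ]
 [ 0.4521  0.0677  0.058 ]] [0.14576101 0.09904852 0.14323829]
```

View pics/crop.png

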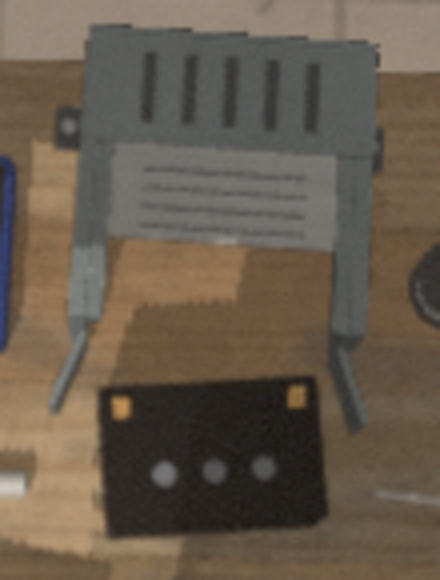

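The crop confirms the black pack: brass terminals sit on its far side at (121,407) and (297,396), and its far edge runs (99,388)–(315,377). It is askew relative to the bay. The cover's front edge runs (108,237)–(335,250) and the wall fronts are near row 320–335.

Run:
```python
from h import *
def T(z,*p): return ray("top",[(np.array(a)+.5)/4-.5+[225,90] for a in p],z)
def show(n,w):
    d=w[0]-w[1];print(n,w[:,:2].round(4).tolist(),"mid",w.mean(0)[:2].round(4),"len",np.linalg.norm(d).round(4),"x-axis yaw deg",np.degrees(np.arctan2(-d[0],d[1])).round(2))
show("pack far",T(.058,(99,388),(315,377)))
show("pack near bottom",T(.0,(108,536),(326,522)))
show("terminals",T(.062,(121,407),(297,396)))
show("cover front",T(.074,(108,237),(335,250)))
show("hood rear",T(.085,(88,28),(379,42)))
show("hood front",T(.085,(80,140),(376,156)))
show("wall front outer",T(.080,(68,318),(366,336)))
show("lead tips",T(.045,(53,409),(361,429)))
im=cv2.imread("pics/top0.png");g=cv2.cvtColor(im,6).astype(int)
for c in (265,280,295): print(c,g[178:230,c])
```

```text
pack far [[0.5435, 0.0769], [0.5545, -0.0542]] mid [0.549  0.0114] len 0.1316 x-axis yaw deg 4.82
pack near bottom [[0.4595, 0.0683], [0.4726, -0.07]] mid [ 0.4661 -0.0009] len 0.1389 x-axis yaw deg 5.41
terminals [[0.5315, 0.0634], [0.5416, -0.0428]] mid [0.5365 0.0103] len 0.1067 x-axis yaw deg 5.46
cover front [[0.6338, 0.0744], [0.6303, -0.0637]] mid [0.632  0.0053] len 0.1381 x-axis yaw deg -1.42
hood rear [[0.7635, 0.0907], [0.7611, -0.0889]] mid [0.7623 0.0009] len 0.1796 x-axis yaw deg -0.77
hood front [[0.6909, 0.0932], [0.6872, -0.0869]] mid [0.6891 0.0032] len 0.1801 x-axis yaw deg -1.19
wall front outer [[0.5811, 0.0968], [0.576, -0.0816]] mid [0.5786 0.0076] len 0.1784 x-axis yaw deg -1.65
lead tips [[0.532, 0.1047], [0.5255, -0.0846]] mid [0.5288 0.01  ] len 0.1894 x-axis yaw deg -1.95
265 [ 89  90  87  87  89  92  89  82  48  37  38  38  44  37  39  38  40  36
  40  41  42  39  39  38  44  44  44  74 106 111 117 113 106  77  41  36
  41  41  39  45  44  39  40  39  43  54  96 126 133 134 128 109]
280 [88 91 85 87 88 90 79 50 32 32 33 35 31 31 35 32 32 28 31 34 35 33 35 33
 32 33 36 57 73 81 82 70 49 34 33 32 32 36 39 33 35 37 30 35 43 63 81 83
 86 89 87 86]
295 [92 94 91 85 89 80 54 29 30 37 33 27 30 32 33 34 30 30 31 34 30 29 32 29
 33 33 35 31 34 34 32 34 35 30 30 33 26 35 30 31 35 34 29 40 65 83 84 81
 78 88 94 90]
```

Emit:
arm_command:
  dp:
    - [-0.79,-0.83,0]
    - [-0.79,-0.83,0]
    - [-0.79,-0.83,0]
    - [-0.79,-0.83,0]
    - [-0.79,-0.83,0]
  turn:
    - [0,0,0]
    - [0,0,0]
    - [0,0,0]
    - [0,0,0]
    - [0,0,0]
  jaw: [1,1,1,1,1]

```text
time_s: 0.72
eef_pos: [0.3138, 0.2731, 0.231]
eef_rot: [0.0, 0.178, 0.984, -0.0]
wrist_force: [0.2, 0.2, -0.8]
opening: 1.003
grasp_force: 0.0
```

Emit:
arm_command:
  dp:
    - [-0.79,-0.83,0]
    - [-0.79,-0.83,0]
    - [-0.79,-0.83,0]
    - [-0.79,-0.83,0]
    - [-0.79,-0.83,0]
  turn:
    - [0,0,-0.3]
    - [0,0,-0.62]
    - [0,0,-0.62]
    - [0,0,-0.62]
    - [0,0,-0.62]
  jaw: [1,1,1,1,1]

```text
time_s: 1.35
eef_pos: [0.4263, 0.0099, 0.2313]
eef_rot: [0.0, 0.016, 1.0, 0.0]
wrist_force: [0.7, -0.1, 0.1]
opening: 1.001
grasp_force: 0.0
```

Emit:
arm_command:
  dp:
    - [0.04,0.008,0.2]
    - [0.04,0.008,0.45]
    - [0.04,0.008,0.7]
    - [0.04,0.008,0.885]
    - [0.04,0.008,0.885]
  turn:
    - [0,0,0]
    - [0,0,0]
    - [0,0,0]
    - [0,0,0]
    - [0,0,0]
  jaw: [1,1,1,1,1]

```text
time_s: 1.98
eef_pos: [0.412, 0.0153, 0.0068]
eef_rot: [-0.005, 0.016, 1.0, 0.001]
wrist_force: [-0.7, -0.6, 0.1]
opening: 1.001
grasp_force: 0.0
```

Run:
```python
from h import *
o=get_obs();print(o["eef_pos"],o["wrist_force"])
im=camera("scene");cv2.imwrite("pics/s1.png",cv2.resize(im[130:280,190:390],(800,600)))
```

```text
[0.41195579 0.01526229 0.00682674] [-0.73021723 -0.62588739  0.1335047 ]
```

View pics/s1.png

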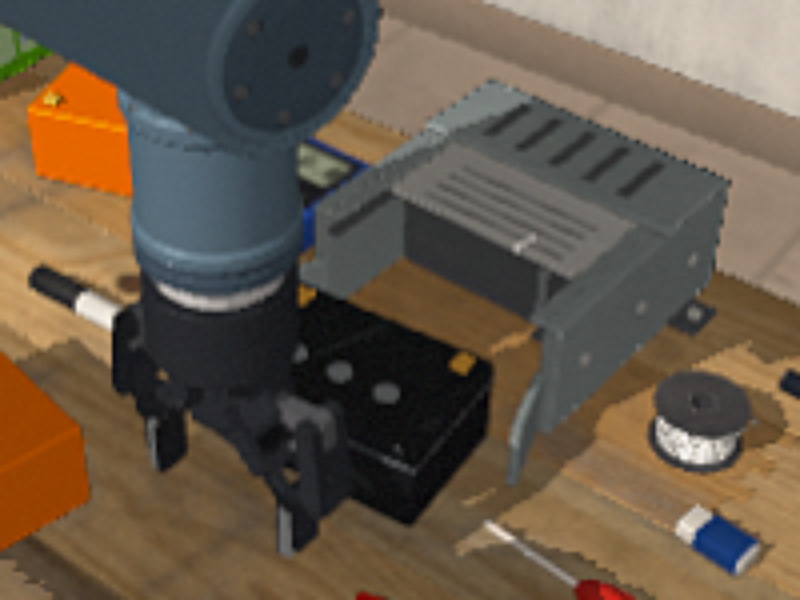

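The gripper is down behind the pack with both fingers (168,440 and 295,525) facing its near face, and nothing else is touched. I'll push gently.

Emit:
arm_command:
  dp:
    - [-0.03,0,0]
    - [-0.06,0,0]
    - [-0.1,0,0]
    - [-0.14,0,0]
    - [-0.18,0,0]
  turn:
    - [0,0,0]
    - [0,0,0]
    - [0,0,0]
    - [0,0,0]
    - [0,0,0]
  jaw: [1,1,1,1,1]

```text
time_s: 2.65
eef_pos: [0.4606, 0.0133, 0.0098]
eef_rot: [-0.001, 0.016, 1.0, 0.0]
wrist_force: [-4.7, 2.3, 2.3]
opening: 1.003
grasp_force: 2.1
```

Emit:
arm_command:
  dp:
    - [-0.02,0,0]
    - [-0.04,0,0]
    - [-0.06,0,0]
    - [-0.08,0,0]
    - [-0.08,0,0]
  turn:
    - [0,0,0]
    - [0,0,0]
    - [0,0,0]
    - [0,0,0]
    - [0,0,0]
  jaw: [1,1,1,1,1]

```text
time_s: 3.28
eef_pos: [0.4812, 0.0121, 0.0098]
eef_rot: [-0.0, 0.016, 1.0, -0.0]
wrist_force: [-1.9, 0.4, -1.3]
opening: 1.001
grasp_force: 0.7
```

Run:
```python
from h import *
o=get_obs();print(o["eef_pos"],o["eef_rot"],o["wrist_force"])
im=camera("top");cv2.imwrite("pics/t1.png",cv2.resize(im[100:230,210:350],None,fx=4.2,fy=4.2,interpolation=cv2.INTER_CUBIC))
```

```text
[0.48117371 0.01213412 0.00976438] [-1.15890354e-04  1.61631282e-02  9.99869361e-01 -1.83736894e-05] [-1.86787614  0.37158461 -1.34848279]
```

View pics/t1.png

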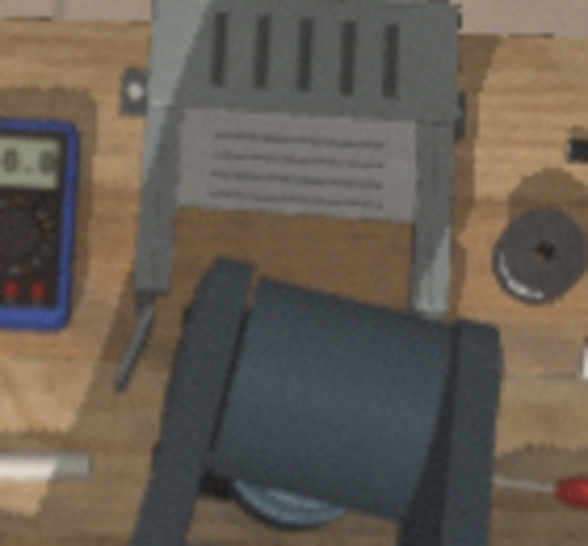

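The top view is blocked by the wrist; only the bay (walls at 150 and 430) is visible. I'll check the pack's lateral position and yaw from the brass terminals in the scene view.

```bash
cat >> h.py <<'E'
O=np.array([.610,.006]);Y=np.radians(-1.8);B=np.array([[np.cos(Y),np.sin(Y)],[-np.sin(Y),np.cos(Y)]])
def terms(im,r0,r1,c0,c1):
    h=cv2.cvtColor(im,cv2.COLOR_BGR2HSV);m=cv2.inRange(h,(12,130,110),(28,255,255))
    k=np.zeros_like(m);k[r0:r1,c0:c1]=m[r0:r1,c0:c1]
    n,_,s,c=cv2.connectedComponentsWithStats(k)
    for i in range(1,n):
        if s[i,4]>5:
            w=ray("scene",c[i],.062)[0];print(c[i].round(1),s[i,4],"world",w.round(4),"bay",(B@(w[:2]-O)).round(4))
E
python3 - <<'E'
from h import *
terms(cv2.imread("pics/scene0.png"),195,230,240,330)
im=camera("scene");cv2.imwrite("pics/s2raw.png",im);cv2.imwrite("pics/s2.png",cv2.resize(im[130:280,190:390],(800,600)));print()
terms(im,140,240,230,340)
E
```

```text
[246.1 201.4] 82 world [0.5101 0.1034 0.062 ] bay [-0.1029  0.0943]
[301.  207.2] 401 world [ 0.5726 -0.0085  0.062 ] bay [-0.0369 -0.0157]
[265.1 203.4] 23 world [0.5321 0.0641 0.062 ] bay [-0.0797  0.0557]
[242.3 209.3] 9 world [0.4834 0.0913 0.062 ] bay [-0.1292  0.0813]
[241.3 219.6] 7 world [0.456  0.0697 0.062 ] bay [-0.1559  0.0589]
[305.1 220.4] 17 world [ 0.5417 -0.0417  0.062 ] bay [-0.0668 -0.0498]

[236.1 153.3] 392 world [0.6495 0.2646 0.062 ] bay [0.0314 0.2597]
[235.2 186.6] 200 world [0.5362 0.1625 0.062 ] bay [-0.0787  0.1541]
[232.9 208.9] 21 world [0.4711 0.1094 0.062 ] bay [-0.1421  0.099 ]
[313.5 217.1] 20 world [ 0.5623 -0.0499  0.062 ] bay [-0.046  -0.0574]
[321.5 218. ] 12 world [ 0.5708 -0.0654  0.062 ] bay [-0.0369 -0.0726]
[242.4 220.2] 23 world [0.4561 0.0665 0.062 ] bay [-0.1557  0.0556]
```

View pics/s2.png

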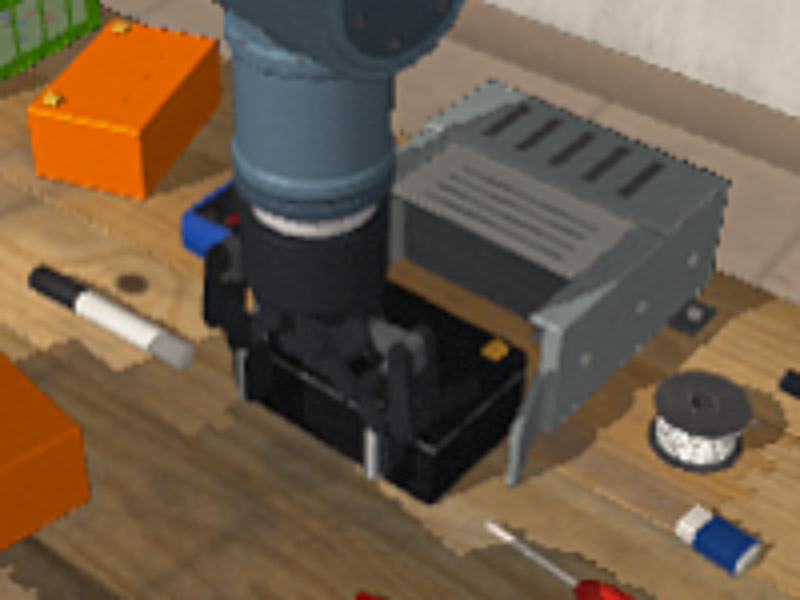

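Both fingers are flat on the near face and the pack looks square. The right terminal at crop (495,349), bay y −57 mm, should be at −53 mm, so I'll push on with a slight +4 mm drift (within the friction cone).

Emit:
arm_command:
  dp:
    - [-0.03,0.003,0]
    - [-0.06,0.006,0]
    - [-0.09,0.009,0]
    - [-0.12,0.012,0]
    - [-0.15,0.016,0]
  turn:
    - [0,0,0]
    - [0,0,0]
    - [0,0,0]
    - [0,0,0]
    - [0,0,0]
  jaw: [1,1,1,1,1]

```text
time_s: 4.0
eef_pos: [0.5191, 0.015, 0.0099]
eef_rot: [-0.0, 0.016, 1.0, 0.0]
wrist_force: [-3.3, -0.5, -1.4]
opening: 1.0
grasp_force: 1.7
```

Emit:
arm_command:
  dp:
    - [-0.02,0,0]
    - [-0.04,0,0]
    - [-0.06,0,0]
    - [-0.08,0,0]
    - [-0.08,0,0]
  turn:
    - [0,0,0]
    - [0,0,0]
    - [0,0,0]
    - [0,0,0]
    - [0,0,0]
  jaw: [1,1,1,1,1]

```text
time_s: 4.62
eef_pos: [0.5398, 0.0142, 0.0104]
eef_rot: [0.001, 0.016, 1.0, -0.0]
wrist_force: [-1.0, -0.6, -1.1]
opening: 1.003
grasp_force: 0.4
```

Run:
```python
from h import *
o=get_obs();print(o["eef_pos"],o["wrist_force"],"bay",B@(o["eef_pos"][:2]-O))
im=camera("scene");cv2.imwrite("pics/s3raw.png",im);cv2.imwrite("pics/s3.png",cv2.resize(im[130:280,190:390],(800,600)))
terms(im,190,240,290,340)
```

```text
[0.53979529 0.01418135 0.01036671] [-0.97990114 -0.58802024 -1.12277873] bay [-0.07042705  0.00597213]
[326.5 203. ] 10 world [ 0.6218 -0.0459  0.062 ] bay [ 0.0135 -0.0515]
[338.8 237. ] 6 world [ 0.5432 -0.1266  0.062 ] bay [-0.0626 -0.1346]
```

View pics/s3.png

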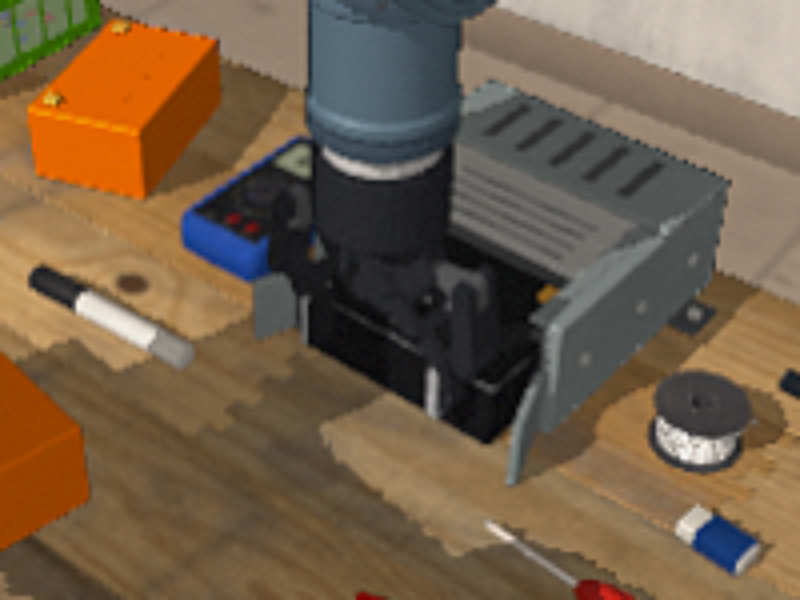

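The pack is square in the mouth (visible near-face bottom edge 310,345 to 490,440) and centred, with about 15–18 mm left to the stop. I'll go in slowly and watch the force.

Emit:
arm_command:
  dp:
    - [-0.015,0,0]
    - [-0.03,0,0]
    - [-0.045,0,0]
    - [-0.055,0,0]
    - [-0.055,0,0]
  turn:
    - [0,0,0]
    - [0,0,0]
    - [0,0,0]
    - [0,0,0]
    - [0,0,0]
  jaw: [1,1,1,1,1]

```text
time_s: 5.3
eef_pos: [0.5524, 0.0139, 0.0102]
eef_rot: [-0.0, 0.016, 1.0, -0.0]
wrist_force: [-3.5, -0.0, 2.1]
opening: 0.999
grasp_force: 2.0
```

Emit:
arm_command:
  dp:
    - [-0.008,0,0]
    - [-0.012,0,0]
    - [-0.012,0,0]
  turn:
    - [0,0,0]
    - [0,0,0]
    - [0,0,0]
  jaw: [1,1,1]

```text
time_s: 5.68
eef_pos: [0.555, 0.0139, 0.0102]
eef_rot: [-0.0, 0.016, 1.0, 0.0]
wrist_force: [-3.8, 0.6, 2.0]
opening: 1.004
grasp_force: 2.6
```

Emit:
arm_command:
  dp:
    - [-0.006,0,0]
    - [-0.012,0,0]
    - [-0.012,0,0]
  turn:
    - [0,0,0]
    - [0,0,0]
    - [0,0,0]
  jaw: [1,1,1]

```text
time_s: 6.05
eef_pos: [0.5581, 0.0138, 0.0101]
eef_rot: [-0.0, 0.016, 1.0, 0.0]
wrist_force: [-4.0, 0.7, 2.7]
opening: 1.001
grasp_force: 2.6
```

Emit:
arm_command:
  dp:
    - [-0.006,0,0]
    - [-0.01,0,0]
    - [-0.01,0,0]
  turn:
    - [0,0,0]
    - [0,0,0]
    - [0,0,0]
  jaw: [1,1,1]

```text
time_s: 6.42
eef_pos: [0.558, 0.0139, 0.0096]
eef_rot: [-0.003, 0.016, 1.0, 0.0]
wrist_force: [-14.4, 0.3, 9.3]
opening: 1.004
grasp_force: 7.0
```

Emit:
arm_command:
  dp:
    - [-0.004,0,0]
    - [-0.006,0,0]
    - [-0.006,0,0]
  turn:
    - [0,0,0]
    - [0,0,0]
    - [0,0,0]
  jaw: [1,1,1]

```text
time_s: 6.8
eef_pos: [0.558, 0.014, 0.0095]
eef_rot: [-0.005, 0.016, 1.0, 0.0]
wrist_force: [-20.6, -0.6, 14.3]
opening: 1.001
grasp_force: 10.2
```

Emit:
arm_command:
  dp:
    - [0.02,0,0]
    - [0.1,0,0]
    - [0.2,0,0]
    - [0.25,0,0]
    - [0.25,0,0]
  turn:
    - [0,0,0]
    - [0,0,0]
    - [0,0,0]
    - [0,0,0]
    - [0,0,0]
  jaw: [1,1,1,1,1]

```text
time_s: 7.42
eef_pos: [0.5002, 0.0155, 0.0104]
eef_rot: [0.001, 0.016, 1.0, -0.0]
wrist_force: [0.5, -0.7, -0.3]
opening: 0.997
grasp_force: 0.0
```

Emit:
arm_command:
  dp:
    - [0,0,-0.2]
    - [0,0,-0.45]
    - [0,0,-0.6]
    - [0,0,-0.6]
  turn:
    - [0,0,0]
    - [0,0,0]
    - [0,0,0]
    - [0,0,0]
  jaw: [1,0.5,0,0]

```text
time_s: 7.92
eef_pos: [0.5039, 0.0149, 0.1645]
eef_rot: [0.005, 0.016, 1.0, -0.001]
wrist_force: [-0.1, -0.7, -0.2]
opening: 0.377
grasp_force: 0.0
```

Run:
```python
from h import *
o=get_obs();print(o["eef_pos"],o["eef_rot"],o["wrist_force"],"bay",B@(o["eef_pos"][:2]-O))
im=camera("scene");cv2.imwrite("pics/s4raw.png",im);a=cv2.resize(im[140:250,235:345],(590,590))
t=camera("top");cv2.imwrite("pics/t4raw.png",t)
cv2.imwrite("pics/s4.png",a)
terms(im,170,240,250,340)
```

```text
[0.50393058 0.01488551 0.16450941] [ 4.88508302e-03  1.60309820e-02  9.99859158e-01 -8.98589475e-04] [-0.12699149 -0.71457184 -0.21154674] bay [-0.10629618  0.0055494 ]
[295.1 182.8] 9 world [0.6401 0.0571 0.062 ] bay [0.0285 0.052 ]
[251.1 203.7] 19 world [0.5109 0.0889 0.062 ] bay [-0.1017  0.0798]
[253.7 215.4] 9 world [0.4836 0.0574 0.062 ] bay [-0.1279  0.0474]
[277.1 218.1] 7 world [0.5093 0.0109 0.062 ] bay [-0.1009  0.0017]
[299.  229.4] 116 world [ 0.5101 -0.0479  0.062 ] bay [-0.0981 -0.057 ]
[338.8 237. ] 6 world [ 0.5432 -0.1266  0.062 ] bay [-0.0626 -0.1346]
```

View pics/s4.png

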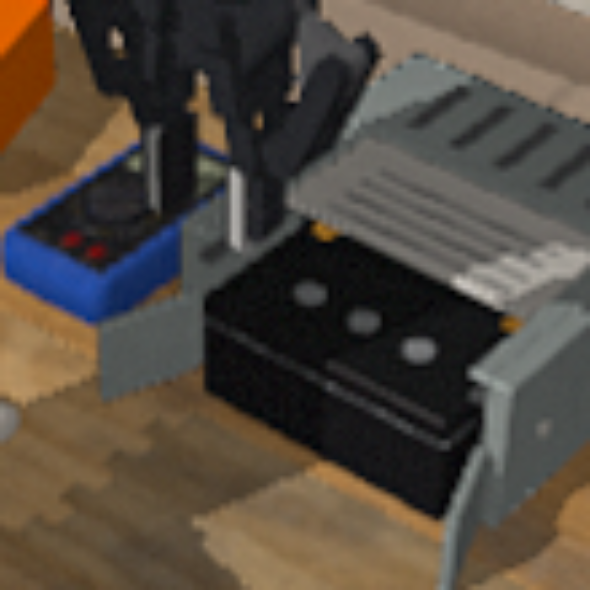

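The pack is home and square: its terminals at crop (325,230) and (510,322) sit just under the cover edge, at bay y +52 mm and about −52 mm. Next I'll shut the jaw and move above the cover.

Emit:
arm_command:
  dp:
    - [-0.2,-0.01,0]
    - [-0.4,-0.02,0]
    - [-0.64,-0.024,0]
    - [-0.64,-0.024,0]
    - [-0.64,-0.024,0]
  turn:
    - [0,0,0]
    - [0,0,0]
    - [0,0,0]
    - [0,0,0]
    - [0,0,0]
  jaw: [0,0,0,0,0]

```text
time_s: 8.65
eef_pos: [0.6582, 0.0047, 0.1573]
eef_rot: [-0.002, 0.016, 1.0, 0.0]
wrist_force: [-0.7, -0.2, -0.2]
opening: -0.006
grasp_force: 0.0
```

Emit:
arm_command:
  dp:
    - [0,0,0.1]
    - [0,0,0.2]
    - [0,0,0.28]
    - [0,0,0.3]
    - [0,0,0.3]
  turn:
    - [0,0,0]
    - [0,0,0]
    - [0,0,0]
    - [0,0,0]
    - [0,0,0]
  jaw: [0,0,0,0,0]

```text
time_s: 9.28
eef_pos: [0.6595, 0.0045, 0.0853]
eef_rot: [0.0, 0.016, 1.0, 0.0]
wrist_force: [-0.2, 0.4, -0.0]
opening: 0.003
grasp_force: 0.0
```

Run:
```python
from h import *
o=get_obs();print(o["eef_pos"],o["wrist_force"],o["opening"],"bay",B@(o["eef_pos"][:2]-O))
im=camera("scene");cv2.imwrite("pics/s5raw.png",im);cv2.imwrite("pics/s5.png",cv2.resize(im[120:230,255:385],(709,600)))
```

```text
[0.65951699 0.00449589 0.08530886] [-0.1915411   0.41593806 -0.03339157] 0.002652240212616869 bay [4.95397985e-02 5.20016373e-05]
```

View pics/s5.png

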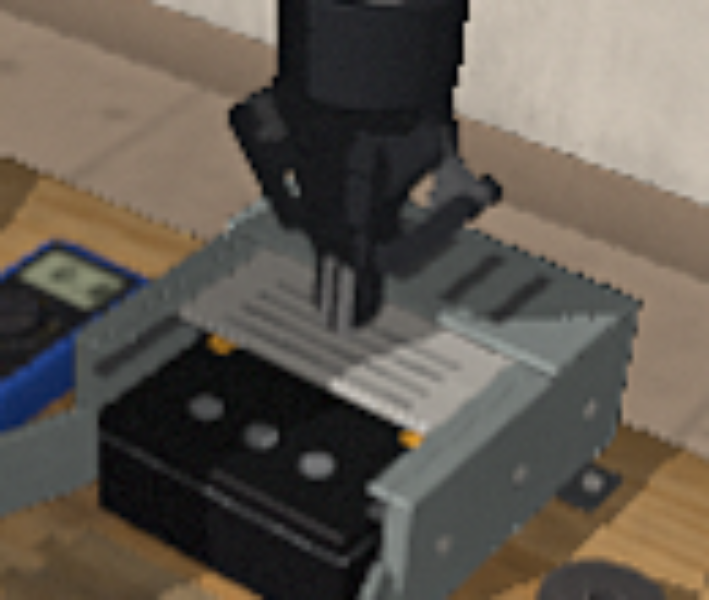

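The closed fingertips (345,320) hover about 11 mm over the bare cover, clear of the hood. I'll press down.

Emit:
arm_command:
  dp:
    - [0,0,0.03]
    - [0,0,0.042]
    - [0,0,0.05]
    - [0,0,0.05]
  turn:
    - [0,0,0]
    - [0,0,0]
    - [0,0,0]
    - [0,0,0]
  jaw: [0,0,0,0]

```text
time_s: 9.82
eef_pos: [0.6607, 0.0044, 0.0741]
eef_rot: [0.001, 0.016, 1.0, -0.0]
wrist_force: [-0.8, -0.4, 6.3]
opening: -0.001
grasp_force: 3.1
```

Emit:
arm_command:
  dp:
    - [0,0,0.005]
    - [0,0,0.01]
    - [0,0,0.01]
  turn:
    - [0,0,0]
    - [0,0,0]
    - [0,0,0]
  jaw: [0,0,0]

```text
time_s: 10.2
eef_pos: [0.6625, 0.0043, 0.074]
eef_rot: [0.003, 0.016, 1.0, -0.0]
wrist_force: [-0.0, 0.5, 14.5]
opening: -0.002
grasp_force: 7.5
```

Emit:
arm_command:
  dp:
    - [0.02,0,0]
    - [0.04,0,0]
    - [0.06,0,0]
    - [0.08,0,0]
    - [0.08,0,0]
  turn:
    - [0,0,0]
    - [0,0,0]
    - [0,0,0]
    - [0,0,0]
    - [0,0,0]
  jaw: [0,0,0,0,0]

```text
time_s: 10.82
eef_pos: [0.6428, 0.005, 0.074]
eef_rot: [0.004, 0.016, 1.0, -0.0]
wrist_force: [-0.7, 1.8, 15.0]
opening: -0.001
grasp_force: 7.3
```

Emit:
arm_command:
  dp:
    - [0.02,0,0]
    - [0.04,0,0]
    - [0.06,0,0]
    - [0.08,0,0]
    - [0.08,0,0]
  turn:
    - [0,0,0]
    - [0,0,0]
    - [0,0,0]
    - [0,0,0]
    - [0,0,0]
  jaw: [0,0,0,0,0]

```text
time_s: 11.45
eef_pos: [0.6229, 0.0057, 0.074]
eef_rot: [0.004, 0.016, 1.0, -0.0]
wrist_force: [-0.0, 1.6, 16.1]
opening: 0.006
grasp_force: 7.6
```

Run:
```python
from h import *
o=get_obs();print(o["eef_pos"],o["wrist_force"])
im=camera("scene");cv2.imwrite("pics/s6raw.png",im);cv2.imwrite("pics/s6.png",cv2.resize(im[120:230,255:385],(709,600)))
```

```text
[0.62289461 0.00574621 0.07397559] [-6.16368851e-03  1.60171672e+00  1.60760643e+01]
```

View pics/s6.png

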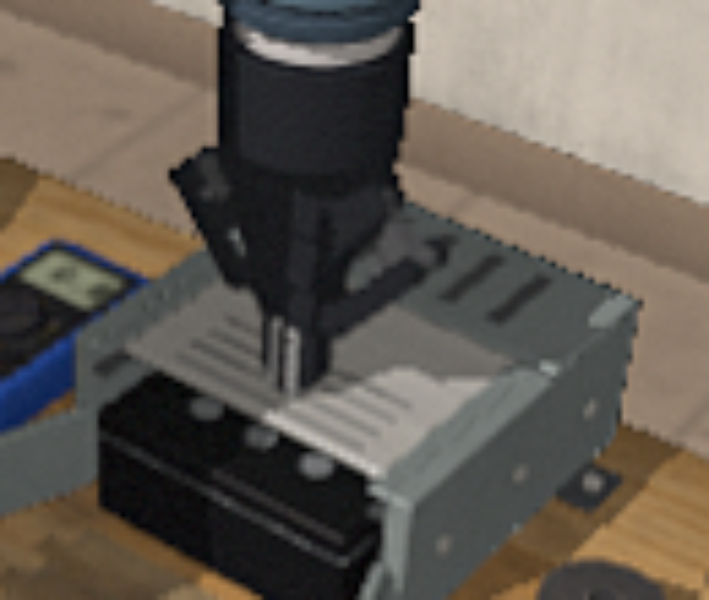

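The cover follows the fingers (front edge now about (125,345)–(385,472)), with roughly 15 mm left.

Emit:
arm_command:
  dp:
    - [0.015,0,0]
    - [0.03,0,0]
    - [0.045,0,0]
    - [0.055,0,0]
    - [0.055,0,0]
  turn:
    - [0,0,0]
    - [0,0,0]
    - [0,0,0]
    - [0,0,0]
    - [0,0,0]
  jaw: [0,0,0,0,0]

```text
time_s: 12.12
eef_pos: [0.6095, 0.0062, 0.074]
eef_rot: [0.004, 0.016, 1.0, -0.0]
wrist_force: [0.6, 2.7, 14.5]
opening: -0.002
grasp_force: 7.4
```

Emit:
arm_command:
  dp:
    - [0.01,0,0]
    - [0.02,0,0]
    - [0.03,0,0]
    - [0.03,0,0]
  turn:
    - [0,0,0]
    - [0,0,0]
    - [0,0,0]
    - [0,0,0]
  jaw: [0,0,0,0]

```text
time_s: 12.62
eef_pos: [0.6033, 0.0059, 0.074]
eef_rot: [0.006, 0.016, 1.0, -0.001]
wrist_force: [4.8, 0.8, 11.0]
opening: 0.0
grasp_force: 5.4
```

Emit:
arm_command:
  dp:
    - [0.01,0,0.008]
    - [0.02,0,0.008]
    - [0.03,0,0.008]
    - [0.03,0,0.008]
  turn:
    - [0,0,0]
    - [0,0,0]
    - [0,0,0]
    - [0,0,0]
  jaw: [0,0,0,0]

```text
time_s: 13.12
eef_pos: [0.5984, 0.0056, 0.074]
eef_rot: [0.008, 0.016, 1.0, -0.001]
wrist_force: [8.4, 0.1, 16.6]
opening: -0.004
grasp_force: 8.0
```

Emit:
arm_command:
  dp:
    - [0,0,-0.1]
    - [0,0,-0.3]
    - [0,0,-0.5]
    - [0.4,0,-0.6]
    - [0.6,0,-0.6]
  turn:
    - [0,0,0]
    - [0,0,0]
    - [0,0,0]
    - [0,0,0]
    - [0,0,0]
  jaw: [0,0,0,0,0]

```text
time_s: 13.75
eef_pos: [0.4679, 0.0104, 0.2165]
eef_rot: [0.001, 0.016, 1.0, -0.0]
wrist_force: [-0.7, -0.3, 0.7]
opening: 0.0
grasp_force: 0.0
```

Emit:
arm_command:
  dp:
    - [0.2,0,-0.2]
    - [0.4,0,-0.2]
    - [0.4,0,-0.2]
  turn:
    - [0,0,0]
    - [0,0,0]
    - [0,0,0]
  jaw: [0,0,0]

```text
time_s: 14.12
eef_pos: [0.3663, 0.0142, 0.2662]
eef_rot: [0.002, 0.016, 1.0, -0.001]
wrist_force: [-0.1, 0.7, 0.6]
opening: -0.001
grasp_force: 0.0
```

Run:
```python
from h import *
o=get_obs();print(o["eef_pos"],o["wrist_force"])
t=camera("top");im=camera("scene");cv2.imwrite("pics/t7raw.png",t)
a=cv2.resize(im[130:240,245:355],(400,400),interpolation=cv2.INTER_CUBIC);b=cv2.resize(t[95:205,225:335],(400,400),interpolation=cv2.INTER_CUBIC)
cv2.imwrite("pics/s7.png",np.hstack([a,b]))
```

```text
[0.36631752 0.01420206 0.26624034] [-0.08650051  0.68037984  0.64650563]
```

View pics/s7.png

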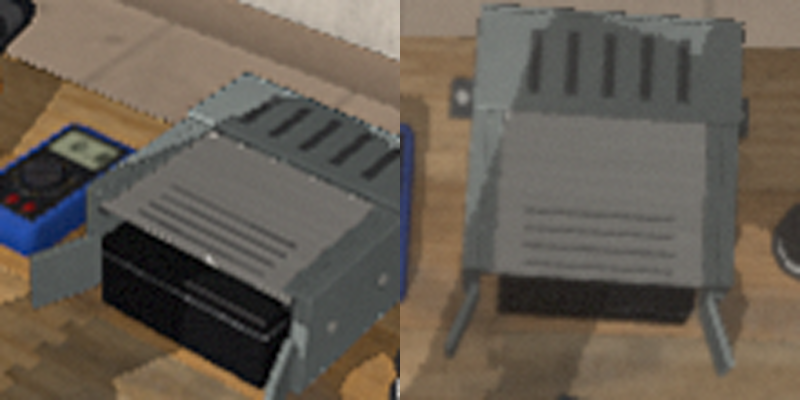

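The cover's front edge (498,272)–(702,287) is level with the wall fronts. The pack (498–690) sits square with equal gaps, and the arm is clear.

```bash
python3 -c "
from bench import *
print(hand_in())"
```

```text
the job is handed in; nothing more can be done
None
```

The pack is home against the rear stop and centred between the walls, the cover was dragged back to its end stop, and the job was handed in at about 14 s with the arm clear; no verdict came back.

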